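# Seat the sharpening plate on its studs and close the keeper

### The job

Get the sharpening plate home in its holder: push it back against the fence and slide it gently along until you feel its holes drop over the four studs and it lies flat on the deck. Then fold the red keeper down flat over its edge. Push lightly and stop as soon as the plate meets the fence or catches on the studs, never forcing it, and leave the other things on the bench where they are.

Things in the scene. Friction and masses are not known exactly. Their poses are not given: they have to be found in the camera images.
- holder: sharpening holder, fixed: pale wooden block 120 x 300, its flat deck 30 above the bench. Origin at bench level; x across it, away from the robot; y along it, to the robot's left; z up. The block spans x -55 to +65, y -150 to +150
- fence (a point): on the holder's dark steel fence: middle of the fence's length, at deck height, on the face towards the robot (x +32 in the holder's frame). The fence runs straight along the holder's y, 17 high above the deck, in two pieces from 25 to 145 either side of this point
- stud_area (a point): on the deck at the holder's middle (30 above its origin). Four brass studs, 10 thick, 8 high, chamfered, stand around it at x -20 and +20, 100 apart along y, on an adjustable bed: the middle of the four may lie up to 9 either way along y from this point, which is not reported and must be felt for
- plate_mid (a point): centre of the loose plate, steel, 64 (x) x 200 (y) x 9 thick, 0.36 to 0.59 kg, four 12.5 through holes at x +-20, y +-50. Starts level on the stud tops (centre 42.5 above the bench), 10 to 14 short of the fence, 23 to 37 to the holder's +y, up to 0.05 rad askew. Against the fence, holes and studs are in line across the holder; slid along it, the plate drops 8 onto the deck (centre at 34.5)
- keeper (a joint): angle (rad) of the red keeper, a flap 36 long x 28 wide x 5 thick in the gap in the fence, hinged along the holder's y at holder x +50, z 43. 0: flat over the seated plate's edge, tip towards the robot, top face 45.5 above the bench; 1.45: its stop, near upright. Stays where left (about 1 N at the tip turns it); cannot lie flat while the plate is up on the studs
- keeper_tip (a point): middle of the free end of the red keeper, 36 from its hinge axis
- whetstone: grey sharpening stone, a loose block 50 x 150 x 25; bystander on the near side of the holder, towards its left end; origin at the middle of its underside
- tweezers: steel tweezers, 130 long, 8 high; bystander on the near side of the holder, right of its middle; origin at the middle of its underside
- cup: blue plastic cup, 76 across, 60 high; bystander beyond the fence, to the right; origin at the middle of its underside
- dish: small glass dish, 90 across, 40 high; bystander beyond the fence, to the left; origin at the middle of its underside
- file: flat file with a wooden grip, about 240 long, 12 high; bystander on the right of the table; origin at the middle of its underside
- jar: small amber jar, 44 across, 50 high; bystander on the left of the table; origin at the middle of its underside
Things that resemble listed ones, but are neither listed nor needed, are in the scene too. There is more than one size of the part that bears plate_mid; the job needs the smallest.

How it is judged:
By the outcome, as a careful person would: the job done as asked, in the order asked, and still so for the second after the job is handed in, with the robot touching nothing.
It also fails if it takes over 58 s, if anything falls off the work surface, if the arm or the gripper's body presses on something with over 40 N, if the wrist force passes 120 N, or if a joint passes its speed limit or range.

### The arm

A 7-joint arm with a two-finger parallel gripper is mounted at the origin on the work surface. World frame = base frame: x ahead of the robot, y to its left, z up, the work surface at z = 0. Lengths are in m, angles in rad, forces in N, time in s.
With the tool pointing down it reaches from about 0.425 to 0.875 m from the base axis. Payload 4.7 kg.
Tool frame: the origin (TCP) lies at the very end of the fingers, on their centre line; the grasp point (between the pads) lies 19 mm behind it; x points along the fingers, y is the direction in which the jaws open and shut, and the axes are right-handed (so a half turn about x gives the same grasp; the last joint's range is limited). The gripper opens to 87 mm and grips with 3 to 60 N. Pads are 19 mm wide; open, the fingers measure 117 mm over their backs; the gripper's body (75 mm by 190 mm) begins 51 mm behind the grasp point.
Start: joints at [-1.092, 0.321, -0.07, 1.45, 0.023, 1.371, -0.057], TCP at [0.291, 0.581, 0.223] pointing down, gripper open.
Joint ranges: [-2.86, 2.86], [-0.3, 2.09], [-1.38, 1.24], [0.06, 2.45], [-1.56, 4.7], [0.09, 2.05], [-2.69, 2.69]. Speed limits (rad/s): [2.57, 2.57, 3.14, 3.14, 3.14, 3.14, 3.14].

### API

Orientations are given as a rotation vector (axis times angle).
In Python, from bench import ctrl gives the robot as it stands.
- The arm moves only by the tool step_arm, never from a script. Its argument "increments" is one flat list of numbers, 6 for each row, row after row: the shift along the tool's x, y, z in cm, then the turn, a rotation vector about the tool's x, y, z in rad. In form: [tx, ty, tz, ax, ay, az, tx, ty, tz, ax, ay, az, ...]. A call has 1 to 12 rows; each row shifts and turns the commanded pose from where the row before left it, along the tool's axes as they then stand; what a row does not reach is not made up. A row lasts 1/8 s, in which the tool goes at most 62.5 mm and 10.7 degrees, less where a joint would pass 70% of its speed; a pose out of reach is approached as far as the arm can. A call with a gripper value outside its range is refused whole. "fingers" is the opening in per cent of the stroke, from 0 (shut) to 100 (fully open), set as the call begins (left out, the last holds). The fingers move at their own pace and stop on an object; "force" is the grip in N (left out, the last holds). Time passes only in rows, so rows that do not move let the fingers close. It gives the time, the measured TCP pose, the force and the opening at its end, in the units of the state.
- ctrl.get_state(): the state, without advancing time (a new reading comes with each control period).
- ctrl.get_image(name): name is "side" or "top" or "wrist"; returns the picture (384x512x3 uint8, red, green, blue); there is no depth.
- ctrl.camera_params(name): a dict with "vertical_fov" (degrees; the focal length in pixels is half the picture's height over the tangent of half this angle, whatever the lens; pixels are square), "cx", "cy" (the principal point, pixels), "R" (3x3) and "t" (3): a world point X has camera coordinates R X + t. Camera axes: x right, y down, z forward; pixel columns grow to the right and rows downward; lengths in m; the calibration is good to about 2 mm. A picture is of the moment at which its call begins: read the wrist's pose just before it. camera_params takes no time and is no camera call; for the wrist camera it gives the pose at the moment of the call.
- ctrl.close_job(): hands the job in, once; it reports no verdict.
Trained networks look in the newest picture that a camera, given by its name, has taken for a name from the list of things; names that differ only in an ending like _2 or _b are one class to them, and where a whole thing is asked for, a point or a joint stands for the part that bears it (a point fixed in the world has none). Each returns a list of dicts, best first, with "score" (0 to 1); they miss things now and then, are a little off and sometimes report something else, mostly with a low value. They report only what shows in the picture. A call takes as long as a camera call. They do not tell look-alikes from the thing itself.
- ctrl.search_frame(camera, name): "xyz" ([x, y, z] in m, in the coordinates of the camera as it stood for that picture, good to about 4 mm: the middle of the surface that is visible of it).
- ctrl.silhouettes(camera, name): "pixels" (384x512 bool, what is visible of it).
- ctrl.spot_point(camera, name): "xyz" ([x, y, z] in m, in the coordinates of the camera as it stood for that picture, good to about 4 mm: a listed point, or the origin of a listed thing).
The state is a dict: "time": time; "joint_positions": joint angles; "qd": joint speeds; "joint_torque": joint torques, N m; "position": TCP position; "tool_rot": TCP orientation; "ft_force": force on the tool from outside, world axes, zero at the start; "torque": the same for the moment, N m; "grip_width": opening from 0.0 (shut) to 1.0 (fully open).
Only numpy, scipy, OpenCV 4.12 (cv2) and the standard library are available. Lean on these libraries where they do the work, as an engineer would, in place of code of your own. Each camera call takes 0.05 s, during which the arm holds its last target.

## Working session

There is one attempt and no reset: what is moved stays moved. The work goes in short steps, Python scripts to look and compute and a tool call to move; the robot and the scene stay as the last step left them, time stands still between calls to the robot, and variables do not carry over. Pictures are saved under pics/ and viewed, and the job is handed in when it is done.

Besides the shell and the picture viewer there is one more tool, called after "Request:" as name(argument=value, ...) on one line, values as JSON. step_arm: Moves the arm, as the interface text tells. Its arguments: {"type":"object","properties":{"increments":{"type":"array","items":{"type":"number"}},"fingers":{"type":"number"},"force":{"type":"number"}},"required":["increments"]}

```bash
ls; mkdir -p pics; cat > h.py <<'E'
import numpy as np,cv2
from bench import ctrl
def save(n,im): cv2.imwrite('pics/'+n,im[:,:,::-1])
def world(cp,xyz): return np.array(cp['R']).T@(np.array(xyz)-np.array(cp['t']))
def proj(cp,X):
    c=np.array(cp['R'])@np.array(X)+np.array(cp['t']); f=192/np.tan(np.radians(cp['vertical_fov'])/2)
    return np.array([cp['cx']+f*c[0]/c[2],cp['cy']+f*c[1]/c[2]])
def onplane(cp,uv,z):
    f=192/np.tan(np.radians(cp['vertical_fov'])/2)
    d=np.array(cp['R']).T@np.array([(uv[0]-cp['cx'])/f,(uv[1]-cp['cy'])/f,1]); o=-np.array(cp['R']).T@np.array(cp['t'])
    return o+d*(z-o[2])/d[2]
E
python3 - <<'E'
from h import *
s=ctrl.get_state(); print({k:np.round(v,3) for k,v in s.items()})
for n in ['top','side']:
    save(n+'0.png',ctrl.get_image(n)); cp=ctrl.camera_params(n)
    print(n,np.round(-np.array(cp['R']).T@cp['t'],3),cp['vertical_fov'])
    for q in ['holder','fence','stud_area','plate_mid','keeper_tip']:
        for r in ctrl.spot_point(n,q)[:4]:
            w=world(cp,r['xyz']); print(q,round(r['score'],2),np.round(w,3),np.round(proj(cp,w)))
E
```

```text
pics
{'time': np.float64(0.0), 'joint_positions': array([-1.092,  0.322, -0.07 ,  1.452,  0.023,  1.371, -0.057]), 'qd': array([ 0.001,  0.001, -0.001, -0.001,  0.001, -0.   ,  0.002]), 'joint_torque': array([-1.0000e-03, -4.9128e+01, -4.0400e-01, -3.1253e+01, -6.4000e-02,
        4.4000e-02,  0.0000e+00]), 'position': array([0.291, 0.581, 0.221]), 'tool_rot': array([ 0.363,  1.54 , -0.366]), 'ft_force': array([-0.713, -0.141,  0.918]), 'torque': array([-0.02 ,  0.002, -0.042]), 'grip_width': np.float64(0.999)}
top [0.325 0.033 1.209] 56.14476679049955
holder 0.75 [ 0.564 -0.036 -0.003] [280. 185.]
holder 0.67 [ 0.703 -0.129 -0.001] [306. 145.]
fence 0.58 [ 0.595 -0.037  0.03 ] [281. 174.]
stud_area 0.6 [ 0.565 -0.035  0.028] [280. 183.]
plate_mid 0.94 [ 0.55  -0.014  0.043] [274. 186.]
plate_mid 0.93 [0.384 0.356 0.005] [164. 239.]
plate_mid 0.6 [ 0.24  -0.257  0.004] [351. 281.]
keeper_tip 0.68 [ 0.422 -0.109  0.001] [303. 226.]
keeper_tip 0.36 [ 0.596 -0.037  0.075] [281. 170.]
side [-0.054 -0.48   0.805] 55.24478136600446
holder 0.71 [ 0.563 -0.038  0.03 ] [293. 203.]
fence 0.73 [ 0.589 -0.041  0.029] [299. 199.]
stud_area 0.62 [ 0.562 -0.04   0.029] [293. 204.]
plate_mid 0.73 [ 0.562 -0.036  0.033] [292. 202.]
plate_mid 0.69 [ 0.237 -0.252  0.008] [275. 334.]
plate_mid 0.69 [0.377 0.356 0.01 ] [162. 179.]
plate_mid 0.65 [ 0.55  -0.006  0.041] [282. 198.]
keeper_tip 0.53 [ 0.588 -0.043  0.028] [299. 200.]
keeper_tip 0.4 [ 0.597 -0.039  0.075] [302. 186.]
```

```bash
python3 - <<'E'
import cv2
for n in ['top','side']:
    im=cv2.imread(f'pics/{n}0.png'); cv2.imwrite(f'pics/{n}0b.png',cv2.resize(im,(768,576),interpolation=cv2.INTER_CUBIC))
    c=im[120:260,200:370]; cv2.imwrite(f'pics/{n}0c.png',cv2.resize(c,None,fx=4.2,fy=4.2,interpolation=cv2.INTER_CUBIC))
E
```

```text
(no output)
```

View pics/top0b.png

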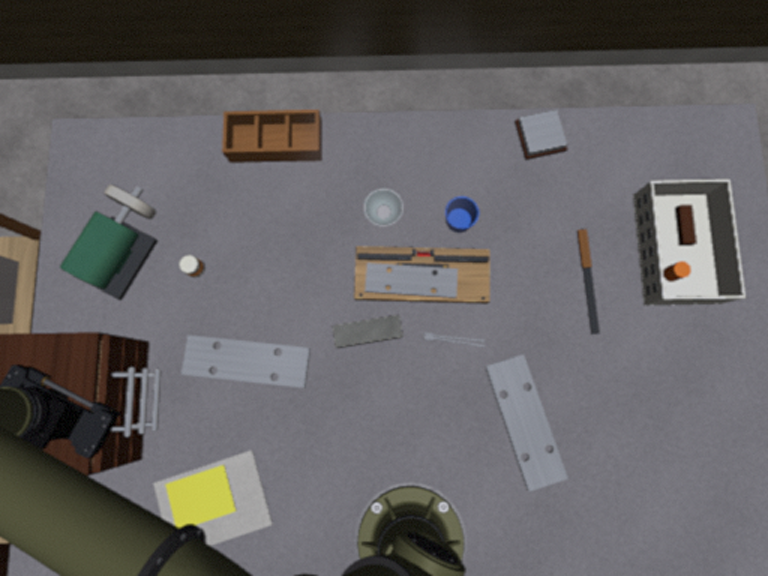

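View pics/top0c.png

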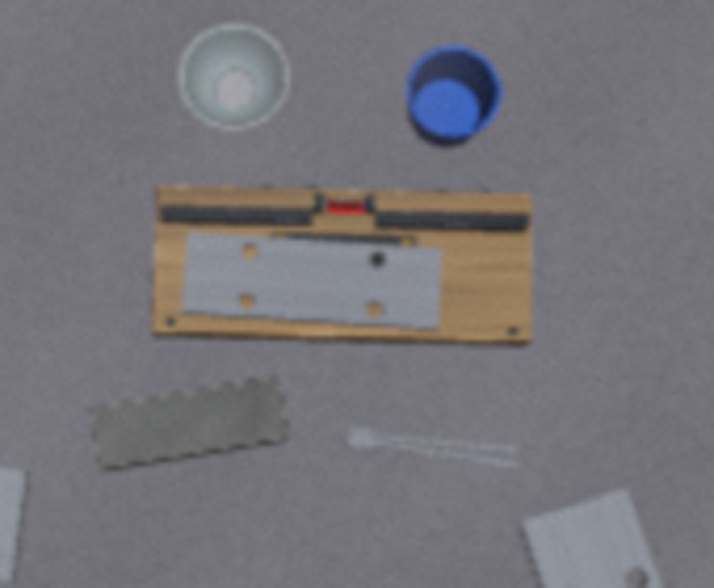

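View pics/side0c.png

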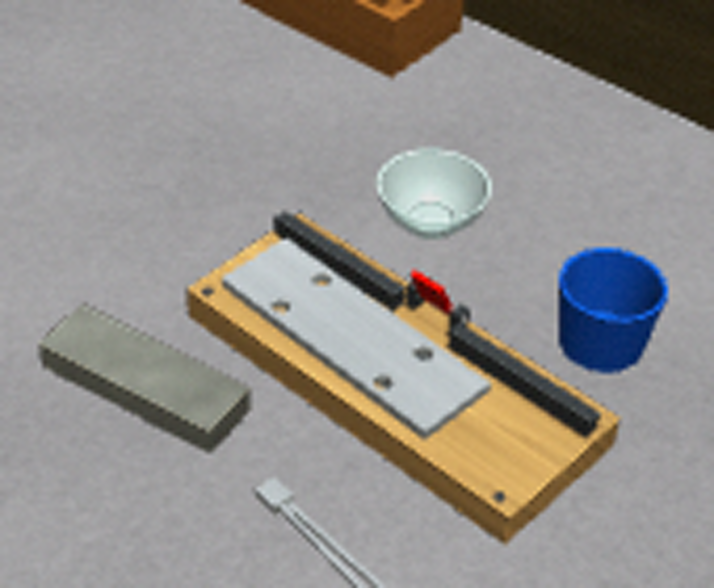

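View pics/side0b.png

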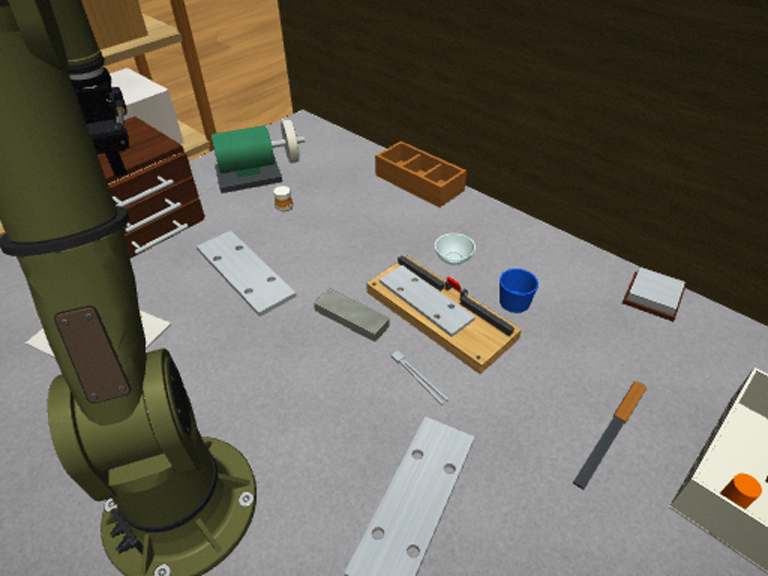

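The top picture shows three plates: one on the holder at (275,186), a bigger one on the bench at left (164,239), and a bigger one at right (351,281). The one on the holder is the smallest and is lying on the studs, so it is the one meant, and the crop confirms this. The keeper is upright at (281,170). Next I'll work out the tool axes and move to a spot where the wrist camera can look.

```bash
cat >> h.py <<'E'
from scipy.spatial.transform import Rotation as Ro
def plan(target, yaw=None):
    """yaw: world angle of the tool y axis (mod pi), tool x straight down"""
    s=ctrl.get_state(); R=Ro.from_rotvec(s['tool_rot']); p=np.array(s['position'])
    M=R.as_matrix(); print('t',round(float(s['time']),2),'pos',np.round(p,4),'tool axes x',np.round(M[:,0],3),'y',np.round(M[:,1],3),'z',np.round(M[:,2],3),'F',np.round(s['ft_force'],2),'w',round(float(s['grip_width']),3))
    if yaw is not None:
        best=None
        for k in (0,np.pi):
            y=np.array([np.cos(yaw+k),np.sin(yaw+k),0]);x=np.array([0,0,-1.]);T=np.stack([x,y,np.cross(x,y)],1)
            rv=(R.inv()*Ro.from_matrix(T)).as_rotvec()
            if best is None or np.linalg.norm(rv)<np.linalg.norm(best[0]): best=(rv,T)
        print('turn',np.round(best[0],4)); M2=best[1]
        print('shift cm BEFORE turn',np.round(M.T@(np.array(target)-p)*100,3),' AFTER turn',np.round(M2.T@(np.array(target)-p)*100,3))
    else: print('shift cm',np.round(M.T@(np.array(target)-p)*100,3))
E
python3 - <<'E'
from h import *
plan([0.48,-0.02,0.26],np.pi/2-0.025)
plan([0.48,-0.02,0.26],-0.025)
save('w0.png',ctrl.get_image('wrist'))
cp=ctrl.camera_params('wrist');print(cp['vertical_fov'],-np.array(cp['R']).T@cp['t'],np.round(cp['R'],2))
n='top';cp=ctrl.camera_params(n);ctrl.get_image(n)
for q in ['cup','dish','jar','file','whetstone','tweezers']:
    for r in ctrl.spot_point(n,q)[:1]: print(q,round(r['score'],2),np.round(world(cp,r['xyz']),3))
E
```

```text
t 0.6 pos [0.2914 0.581  0.2226] tool axes x [ 0.  0. -1.] y [0.448 0.894 0.   ] z [ 0.894 -0.448  0.   ] F [0.31 0.06 0.03] w 0.999
turn [-4.398e-01  1.000e-04 -1.000e-04]
shift cm BEFORE turn [ -3.743 -45.272  43.802]  AFTER turn [ -3.741 -59.614  20.357]
t 0.6 pos [0.2914 0.581  0.2226] tool axes x [ 0.  0. -1.] y [0.448 0.894 0.   ] z [ 0.894 -0.448  0.   ] F [0.31 0.06 0.03] w 0.999
turn [ 1.131e+00 -0.000e+00 -1.000e-04]
shift cm BEFORE turn [ -3.743 -45.272  43.802]  AFTER turn [-3.741 20.357 59.614]
60.47026056576302 [0.23092931 0.61114013 0.38447562] [[ 0.45  0.89 -0.  ]
 [ 0.87 -0.43  0.25]
 [ 0.22 -0.11 -0.97]]
cup 0.79 [ 0.703 -0.131 -0.   ]
dish 0.93 [ 0.725  0.047 -0.004]
jar 0.54 [0.596 0.481 0.003]
file 0.92 [ 0.545 -0.409 -0.001]
whetstone 0.69 [ 0.594 -0.039  0.03 ]
tweezers 0.58 [ 0.418 -0.11   0.   ]
```

Request:
step_arm(increments=[-1.2,0,0,-0.147,0,0,-1.2,0,0,-0.147,0,0,-1.3,0,0,-0.146,0,0,0,-5,2.5,0,0,0,0,-5,2.5,0,0,0,0,-5,2.5,0,0,0,0,-5,2.5,0,0,0,0,-5,2.5,0,0,0,0,-5,2.5,0,0,0,0,-5,2,0,0,0,0,-5,2,0,0,0,0,-5,1.4,0,0,0])

```text
time: 2.5
position: [0.4848, 0.1243, 0.2598]
tool_rot: [0.02, 1.57, -0.019]
ft_force: [-0.7, 0.3, -0.0]
grip_width: 1.0
```

Request:
step_arm(increments=[0,-5,0,0,0,0,0,-5,0,0,0,0,0,-4.6,0,0,0,0,0,0,0,0,0,0,0,0,0,0,0,0])

```text
time: 3.12
position: [0.4806, -0.0191, 0.2597]
tool_rot: [0.02, 1.57, -0.019]
ft_force: [-0.2, 0.1, 0.6]
grip_width: 1.001
```

```bash
python3 - <<'E'
from h import *
plan([0.48,-0.02,0.26],np.pi/2-0.025)
cp=ctrl.camera_params('wrist');im=ctrl.get_image('wrist');save('w1.png',cv2.resize(im,(768,576)))
np.savez('w1.npz',im=im,**{k:np.array(v) for k,v in cp.items()})
for q in ['holder','fence','stud_area','plate_mid','keeper_tip']:
    for r in ctrl.spot_point('wrist',q)[:3]:
        w=world(cp,r['xyz']); print(q,round(r['score'],2),np.round(w,4),np.round(proj(cp,w)))
E
```

```text
t 3.12 pos [ 0.4806 -0.0191  0.2597] tool axes x [ 0.     0.001 -1.   ] y [0.025 1.    0.001] z [ 1.    -0.025  0.   ] F [-0.2   0.13  0.57] w 1.001
turn [ 0.0005  0.0004 -0.0009]
shift cm BEFORE turn [-0.031 -0.09  -0.057]  AFTER turn [-0.031 -0.09  -0.057]
plate_mid 0.79 [ 0.5489 -0.0161  0.042 ] [265. 222.]
```

View pics/w1.png

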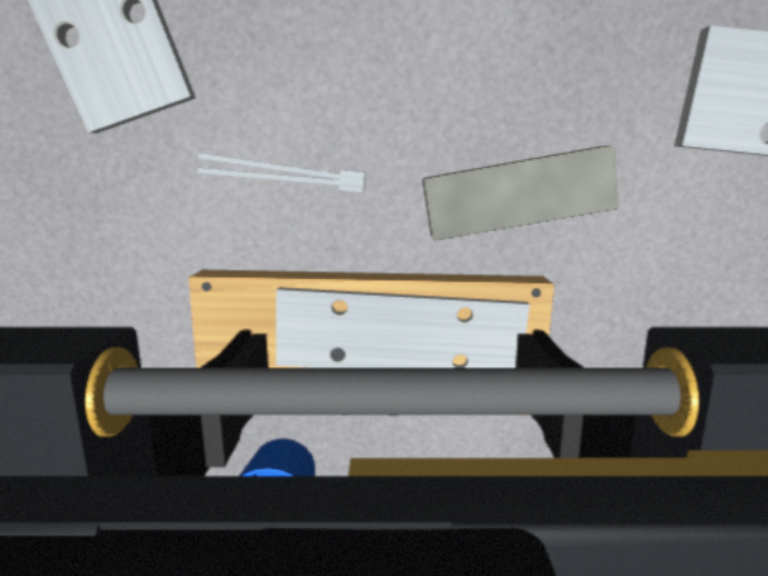

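```bash
cat > m.py <<'E'
from h import *
d=np.load('w1.npz');im=d['im'];cp={k:(d[k] if d[k].ndim else float(d[k])) for k in d if k!='im'}
S=1/1.5
for nm,uv,z in [('deckNR',(191,281),.03),('deckNL',(552,285),.03),('screwR',(206,287),.03),('screwL',(536,293),.03),('plNR',(277,289),.047),('plNL',(528,302),.047),('plFR?',(277,366),.047),('hole1',(339,307),.047),('hole2',(465,314),.047),('hole3',(337,354),.047),('hole4',(460,360),.047)]:
    print(nm,np.round(onplane(cp,(uv[0]*S,uv[1]*S),z)*1000,1))
hsv=cv2.cvtColor(im,cv2.COLOR_RGB2HSV)
c=im[170:250,115:380]; save('w1c.png',cv2.resize(c,None,fx=3,fy=3,interpolation=cv2.INTER_CUBIC))
E
python3 m.py
```

```text
deckNR [ 503.9 -183.5   30. ]
deckNL [514.8 111.   30. ]
screwR [ 509.2 -171.8   30. ]
screwL [521.2  98.2  30. ]
plNR [ 508.1 -109.8   47. ]
plNL [523.7  87.2  47. ]
plFR? [ 572.9 -115.2   47. ]
hole1 [524. -62.  47.]
hole2 [532.3  37.7  47. ]
hole3 [563.7 -65.7  47. ]
hole4 [571.4  34.1  47. ]
```

View pics/w1c.png

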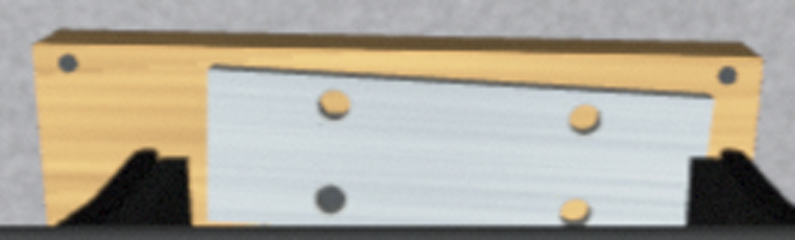

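```bash
cat > m2.py <<'E'
from h import *
im=cv2.imread('pics/top0.png');cp=ctrl.camera_params('top')
g=cv2.cvtColor(im,cv2.COLOR_BGR2GRAY).astype(float); hsv=cv2.cvtColor(im,cv2.COLOR_BGR2HSV)
wood=(hsv[...,0]>8)&(hsv[...,0]<25)&(hsv[...,1]>90)
# near deck edge: for each column the subpixel saturation fall below wood
sat=hsv[...,1].astype(float)
def edge(cols,r0,r1,arr,thr,last=True):
    P=[]
    for c in cols:
        col=arr[r0:r1,c]; i=np.where((col[:-1]>=thr)&(col[1:]<thr))[0]
        if len(i)==0: continue
        i=i[-1 if last else 0]; P.append((c,r0+i+(col[i]-thr)/(col[i]-col[i+1])))
    return np.array(P)
for nm,cols,a,b,arr,thr,last,z in [('near deck',range(242,322),195,206,sat,80,True,.03),('far deck',range(242,322),158,172,255-sat,175,False,.03),
   ('fence near L',range(241,268),166,178,255-g,160,True,.03),('fence near R',range(295,322),166,180,255-g,160,True,.03)]:
    P=edge(cols,a,b,arr,thr,last)
    if len(P)<5: print(nm,'few');continue
    W=np.array([onplane(cp,p,z)[:2] for p in P]); f=np.polyfit(W[:,1],W[:,0],1); r=W[:,0]-np.polyval(f,W[:,1]); k=abs(r)<.003; f=np.polyfit(W[k,1],W[k,0],1)
    print(nm,len(P),k.sum(),'slope',f[0].round(4),'x at y=-37',np.polyval(f,-.037).round(4),'std',r[k].std().round(4))
    if 'fence' in nm: globals().setdefault('L',[]).append(W[k])
W=np.vstack(L);f=np.polyfit(W[:,1],W[:,0],1);print('fence both',f[0].round(4),np.polyval(f,-.037).round(4))
E
python3 m2.py
```

```text
near deck 80 80 slope 0.046 x at y=-37 0.5057 std 0.0003
far deck 79 74 slope 0.0386 x at y=-37 0.6236 std 0.0005
fence near L 27 27 slope 0.0439 x at y=-37 0.5943 std 0.0003
fence near R 27 25 slope 0.0352 x at y=-37 0.5925 std 0.0013
fence both 0.0485 0.5938
```

Request:
step_arm(increments=[4.5,0.5,-0.3,0.017,0,0,5,0,0,0,0,0,5,0,0,0,0,0,4,0,0,0,0,0,2.5,0,0,0,0,0,1.0,0,0,0,0,0,0.5,0,0,0,0,0,0,0,0,0,0,0])

```text
time: 4.42
position: [0.4783, -0.0146, 0.0352]
tool_rot: [0.033, 1.569, -0.032]
ft_force: [0.2, 0.3, -0.7]
grip_width: 0.996
```

```bash
cat > look.py <<'E'
from h import *
import sys
n=sys.argv[1]
plan([0.52,-0.014,0.034],np.pi/2-0.042)
cp=ctrl.camera_params('side');im=ctrl.get_image('side')
save(n+'s.png',cv2.resize(im[130:270,215:385],None,fx=4.4,fy=4.2,interpolation=cv2.INTER_CUBIC))
E
python3 look.py a
```

```text
t 4.42 pos [ 0.4783 -0.0146  0.0352] tool axes x [ 0.001  0.    -1.   ] y [0.042 0.999 0.   ] z [ 0.999 -0.042  0.001] F [ 0.16  0.26 -0.75] w 0.996
turn [ 0.0005  0.0012 -0.0003]
shift cm BEFORE turn [0.123 0.231 4.161]  AFTER turn [0.118 0.233 4.161]
```

View pics/as.png

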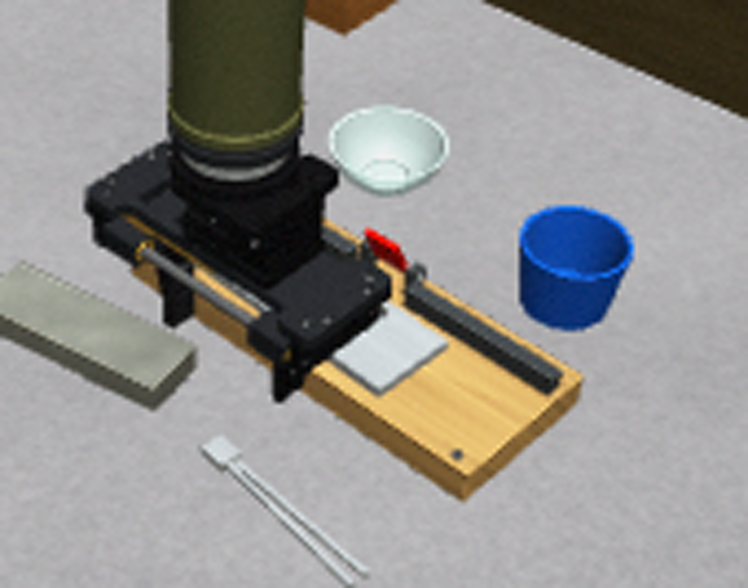

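Request:
step_arm(increments=[0.1,0,0.6,0,0,0,0,0,0.6,0,0,0,0,0,0.4,0,0,0,0,0,0.2,0,0,0,0,0,0.2,0,0,0,0,0,0.2,0,0,0,0,0,0.2,0,0,0,0,0,0.2,0,0,0,0,0,0.2,0,0,0])

```text
time: 5.6
position: [0.5049, -0.0161, 0.0334]
tool_rot: [0.033, 1.572, -0.033]
ft_force: [-2.6, 0.4, 0.8]
grip_width: 1.004
```

Request:
step_arm(increments=[0,0,0.2,0,0,0,0,0,0.2,0,0,0,0,0,0.2,0,0,0])

```text
time: 5.98
position: [0.5113, -0.0161, 0.0334]
tool_rot: [0.033, 1.572, -0.033]
ft_force: [-2.9, 0.1, 2.1]
grip_width: 0.996
```

Request:
step_arm(increments=[0,0,0.1,0,0,0,0,0,0.1,0,0,0,0,0,0.1,0,0,0])

```text
time: 6.35
position: [0.5147, -0.0162, 0.0335]
tool_rot: [0.033, 1.571, -0.033]
ft_force: [-2.1, 1.1, -0.9]
grip_width: 1.0
```

Request:
step_arm(increments=[0,0,0.1,0,0,0,0,0,0.1,0,0,0])

```text
time: 6.6
position: [0.5168, -0.0163, 0.0335]
tool_rot: [0.033, 1.57, -0.033]
ft_force: [-2.3, 1.1, -1.6]
grip_width: 0.997
```

Request:
step_arm(increments=[0,0,0.1,0,0,0,0,0,0.1,0,0,0])

```text
time: 6.85
position: [0.5187, -0.0164, 0.0335]
tool_rot: [0.033, 1.571, -0.033]
ft_force: [-1.9, -0.3, -1.0]
grip_width: 0.999
```

Request:
step_arm(increments=[0,0,0.1,0,0,0])

```text
time: 6.98
position: [0.5195, -0.0165, 0.0335]
tool_rot: [0.033, 1.571, -0.033]
ft_force: [-2.9, 0.1, 0.6]
grip_width: 1.002
```

Request:
step_arm(increments=[0,0,0.1,0,0,0])

```text
time: 7.1
position: [0.5196, -0.0165, 0.0335]
tool_rot: [0.033, 1.573, -0.033]
ft_force: [-6.0, 0.8, 2.5]
grip_width: 0.997
```

Request:
step_arm(increments=[0,0,0.03,0,0,0])

```text
time: 7.22
position: [0.5195, -0.0165, 0.0334]
tool_rot: [0.033, 1.574, -0.033]
ft_force: [-5.7, 1.2, 4.2]
grip_width: 1.0
```

```bash
python3 - <<'E'
from h import *
plan([0.47,-0.014,0.1])
print(np.round(ctrl.get_state()['torque'],2))
im=ctrl.get_image('side');save('bs.png',cv2.resize(im[150:240,240:370],None,fx=6,fy=6,interpolation=cv2.INTER_CUBIC))
im=ctrl.get_image('wrist');save('bw.png',im)
E
```

```text
t 7.22 pos [ 0.5195 -0.0165  0.0334] tool axes x [-0.003  0.    -1.   ] y [0.042 0.999 0.   ] z [ 0.999 -0.042 -0.003] F [-5.7   1.17  4.23] w 1.0
shift cm [-6.644  0.039 -4.981]
[ 0.11  1.37 -0.1 ]
```

View pics/bs.png

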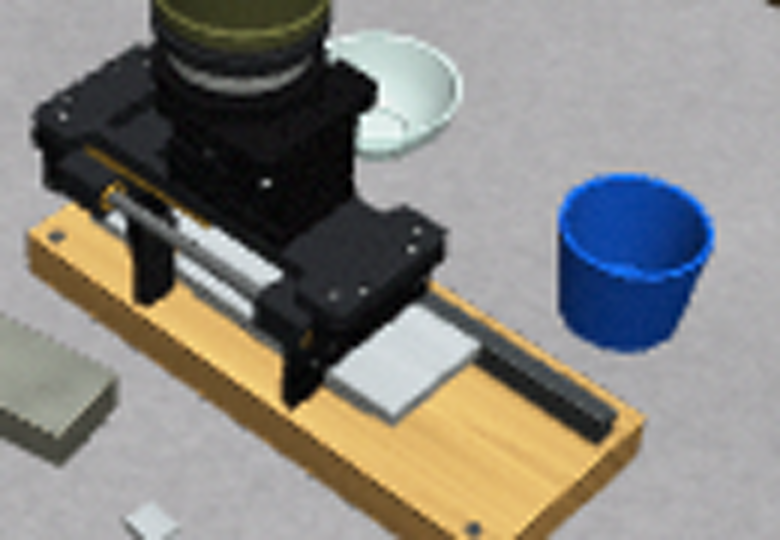

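View pics/bw.png

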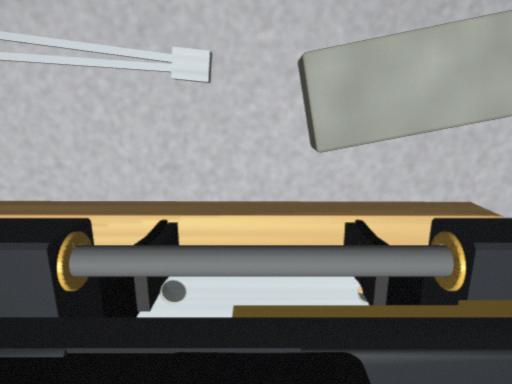

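Request:
step_arm(increments=[0,0,-0.5,0,0,0,0,0,-1.0,0,0,0,-4,0,0,0,0,0,-4,0,0,0.175,0,0,-4,0,0,0.175,0,0,0,0,0,0.175,0,0,0,0,0,0.175,0,0,0,0,0,0.175,0,0,0,0,0,0.175,0,0,0,0,0,0.175,0,0,0,0,0,0.175,0,0,0,0,0,0.171,0,0])

```text
time: 8.82
position: [0.506, -0.016, 0.1538]
tool_rot: [1.245, 1.185, -1.243]
ft_force: [0.2, -0.4, -0.9]
grip_width: 1.003
```

Request:
step_arm(increments=[0,2,-4,0,0,0,0,2,-4,0,0,0,0,1.5,-4,0,0,0,0,0,0,0,0,0], fingers=30)

```text
time: 9.32
position: [0.5664, 0.1062, 0.1534]
tool_rot: [1.237, 1.192, -1.234]
ft_force: [0.1, 0.2, -0.6]
grip_width: 0.633
```

```bash
cat > w.py <<'E'
from h import *
import sys
n=sys.argv[1]
plan([0.565,0.105,0.034],-0.042)
cp=ctrl.camera_params('wrist');im=ctrl.get_image('wrist');save(n+'w.png',cv2.resize(im,(768,576)))
np.savez(n+'w.npz',im=im,**{k:np.array(v) for k,v in cp.items()})
im=ctrl.get_image('top');save(n+'t.png',cv2.resize(im[140:220,220:345],None,fx=6,fy=6,interpolation=cv2.INTER_CUBIC))
im=ctrl.get_image('side');save(n+'s.png',cv2.resize(im[150:240,240:370],None,fx=6,fy=6,interpolation=cv2.INTER_CUBIC))
E
python3 w.py c
```

```text
t 9.32 pos [0.5664 0.1062 0.1534] tool axes x [ 0.001  0.001 -1.   ] y [ 0.999 -0.036  0.001] z [-0.036 -0.999 -0.001] F [ 0.14  0.19 -0.64] w 0.633
turn [ 0.0063 -0.0014 -0.001 ]
shift cm BEFORE turn [11.939 -0.146  0.146]  AFTER turn [11.939 -0.133  0.13 ]
```

View pics/cw.png

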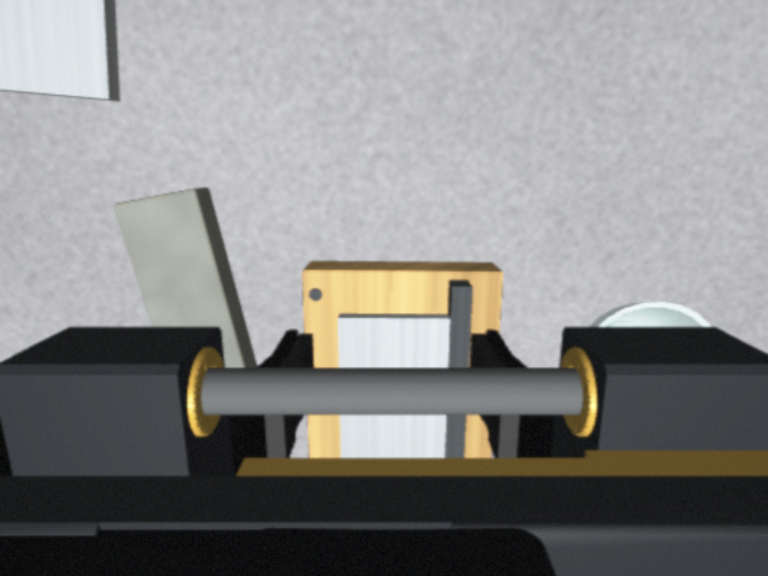

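View pics/cs.png

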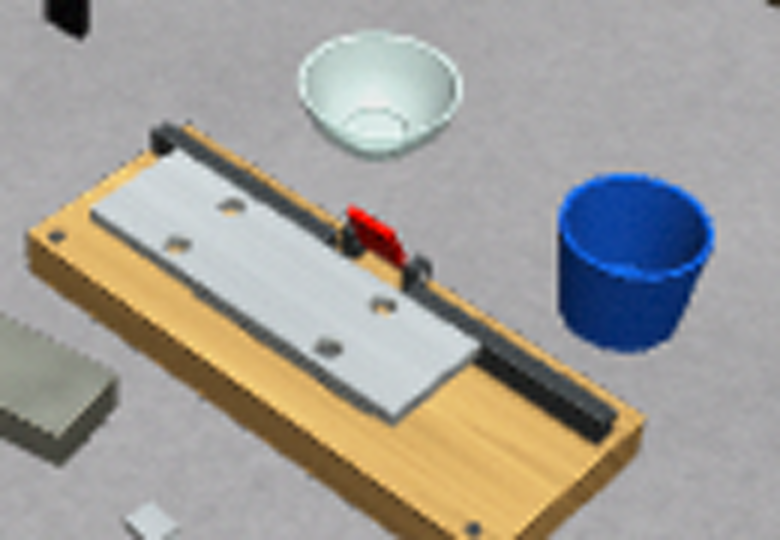

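```bash
python3 - <<'E'
from h import *
d=np.load('cw.npz');cp={k:(d[k] if d[k].ndim else float(d[k])) for k in d if k!='im'}
for nm,uv,z in [('plNL',(338,316),.047),('plFL',(449,316),.047),('deckL near',(304,271),.03),('deckL far',(501,272),.03),('fence end near',(450,283),.047),('fence end far',(470,283),.047),('screw',(315,294),.03),('fence near low',(452,360),.047)]:
    print(nm,np.round(onplane(cp,(uv[0]/1.5,uv[1]/1.5),z)*1000,1))
E
```

```text
plNL [535.4  89.1  47. ]
plFL [598.5  86.7  47. ]
deckL near [515.  112.3  30. ]
deckL far [631.3 107.4  30. ]
fence end near [599.2 106.1  47. ]
fence end far [610.4 105.6  47. ]
screw [520.4  98.   30. ]
fence near low [600.   59.8  47. ]
```

Request:
step_arm(increments=[1,-0.25,0,0.006,0,0,1,0,0,0,0,0,1,0,0,0,0,0,1,0,0,0,0,0,3,0,0,0,0,0,3,0,0,0,0,0,1.4,0,0,0,0,0,0.5,0,0,0,0,0,0,0,0,0,0,0])

```text
time: 10.6
position: [0.564, 0.1018, 0.035]
tool_rot: [1.245, 1.186, -1.244]
ft_force: [0.3, -0.3, 0.2]
grip_width: 0.299
```

```bash
python3 w.py d
```

```text
t 10.6 pos [0.564  0.1018 0.035 ] tool axes x [ 0.001  0.    -1.   ] y [ 0.999 -0.048  0.001] z [-0.048 -0.999 -0.   ] F [ 0.27 -0.32  0.23] w 0.299
turn [-0.0061 -0.0002 -0.0008]
shift cm BEFORE turn [ 0.102  0.089 -0.323]  AFTER turn [ 0.102  0.091 -0.322]
```

View pics/ds.png

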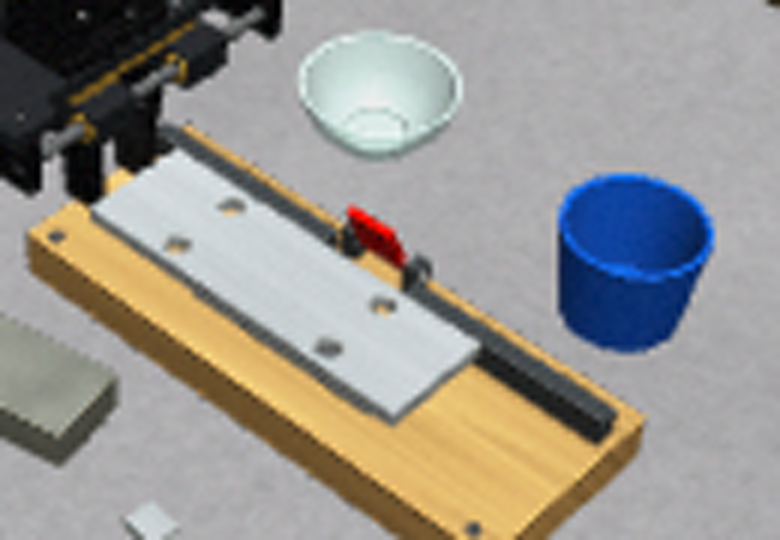

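View pics/dw.png

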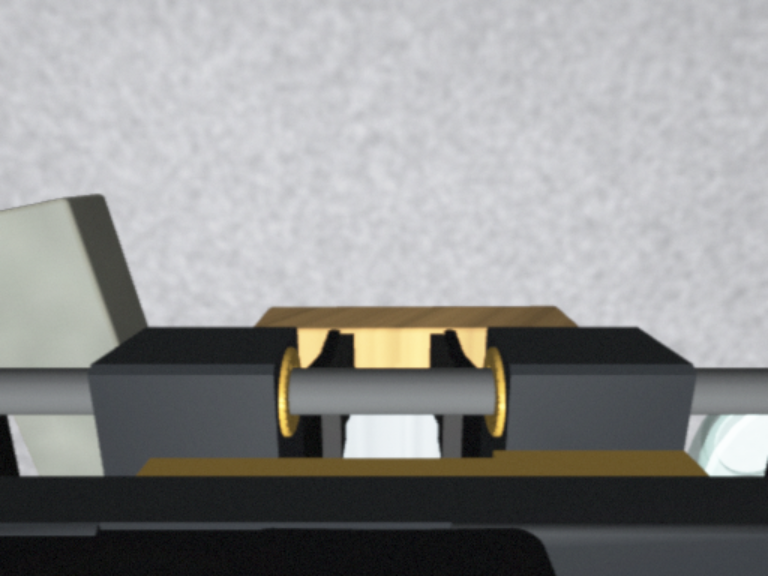

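Request:
step_arm(increments=[0.06,0,0.2,-0.005,0,0,0,0,0.2,0,0,0,0,0,0.1,0,0,0,0,0,0.1,0,0,0,0,0,0.1,0,0,0])

```text
time: 11.38
position: [0.5634, 0.0955, 0.0343]
tool_rot: [1.241, 1.189, -1.24]
ft_force: [0.1, 3.2, 2.1]
grip_width: 0.299
```

Request:
step_arm(increments=[0,0,0.1,0,0,0,0,0,0.1,0,0,0,0,0,0.1,0,0,0])

```text
time: 11.75
position: [0.5631, 0.0918, 0.0341]
tool_rot: [1.241, 1.189, -1.24]
ft_force: [-0.1, 2.6, 2.3]
grip_width: 0.301
```

Request:
step_arm(increments=[0,0,0.1,0,0,0,0,0,0.1,0,0,0,0,0,0.1,0,0,0])

```text
time: 12.12
position: [0.5629, 0.0887, 0.034]
tool_rot: [1.241, 1.189, -1.241]
ft_force: [0.6, 4.0, 2.3]
grip_width: 0.3
```

Request:
step_arm(increments=[0,0,0.1,0,0,0,0,0,0.1,0,0,0,0,0,0.1,0,0,0])

```text
time: 12.5
position: [0.5628, 0.0858, 0.034]
tool_rot: [1.241, 1.189, -1.241]
ft_force: [0.1, 4.3, 2.6]
grip_width: 0.298
```

Request:
step_arm(increments=[0,0,0.1,0,0,0,0,0,0.1,0,0,0])

```text
time: 12.75
position: [0.5626, 0.0837, 0.034]
tool_rot: [1.241, 1.189, -1.241]
ft_force: [-0.4, 3.8, 2.7]
grip_width: 0.297
```

Request:
step_arm(increments=[0,0,0.1,0,0,0,0,0,0.1,0,0,0])

```text
time: 13.0
position: [0.5626, 0.0817, 0.034]
tool_rot: [1.241, 1.189, -1.241]
ft_force: [0.4, 3.2, 2.1]
grip_width: 0.294
```

Request:
step_arm(increments=[0,0,0.1,0,0,0,0,0,0.1,0,0,0])

```text
time: 13.25
position: [0.5625, 0.0796, 0.0339]
tool_rot: [1.241, 1.188, -1.241]
ft_force: [-0.3, 4.3, 2.2]
grip_width: 0.305
```

```bash
python3 w.py e
```

```text
t 13.25 pos [0.5625 0.0796 0.0339] tool axes x [ 0. -0. -1.] y [ 0.999 -0.043  0.   ] z [-0.043 -0.999  0.   ] F [-0.34  4.3   2.22] w 0.305
turn [-0.001  0.    -0.   ]
shift cm BEFORE turn [-0.005  0.142 -2.544]  AFTER turn [-0.005  0.144 -2.543]
```

View pics/es.png

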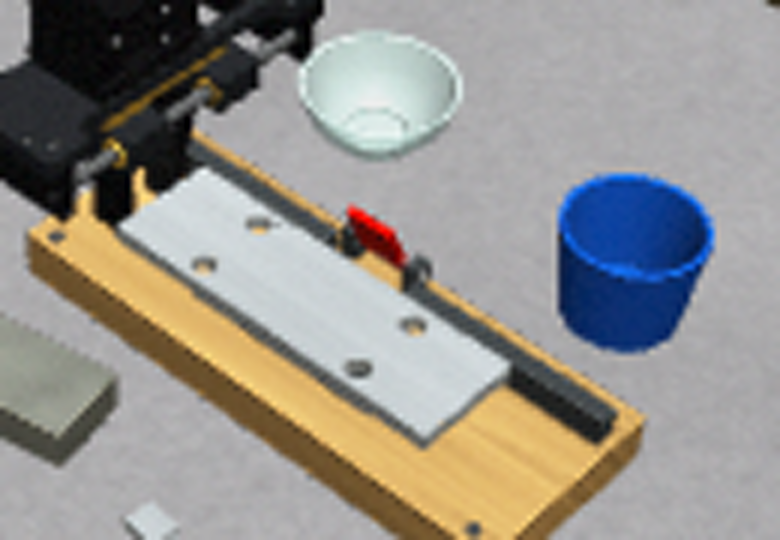

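Request:
step_arm(increments=[0,0,0.1,0,0,0,0,0,0.1,0,0,0])

```text
time: 13.65
position: [0.5623, 0.0776, 0.0338]
tool_rot: [1.241, 1.189, -1.241]
ft_force: [-0.5, 2.7, 0.9]
grip_width: 0.296
```

Request:
step_arm(increments=[0,0,0.1,0,0,0,0,0,0.1,0,0,0])

```text
time: 13.9
position: [0.5619, 0.0748, 0.0336]
tool_rot: [1.24, 1.188, -1.242]
ft_force: [0.3, 0.1, 0.1]
grip_width: 0.296
```

Request:
step_arm(increments=[0,0,0.1,0,0,0,0,0,0.1,0,0,0])

```text
time: 14.15
position: [0.562, 0.0728, 0.0337]
tool_rot: [1.241, 1.188, -1.242]
ft_force: [-0.6, 0.9, 0.3]
grip_width: 0.299
```

```bash
python3 w.py f
```

```text
t 14.15 pos [0.562  0.0728 0.0337] tool axes x [-0.001 -0.001 -1.   ] y [ 0.999 -0.044 -0.001] z [-0.044 -0.999  0.001] F [-0.62  0.92  0.35] w 0.299
turn [-0.0018  0.0009  0.0005]
shift cm BEFORE turn [-0.028  0.16  -3.232]  AFTER turn [-0.025  0.166 -3.232]
```

View pics/fs.png

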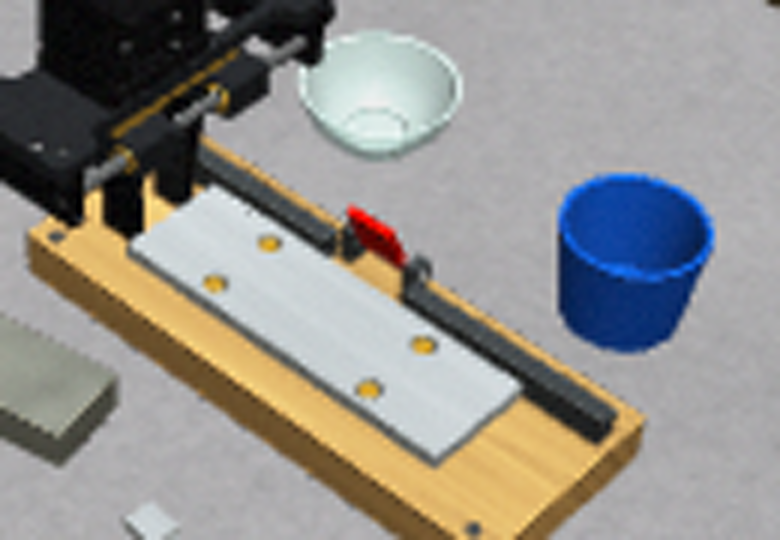

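View pics/ft.png

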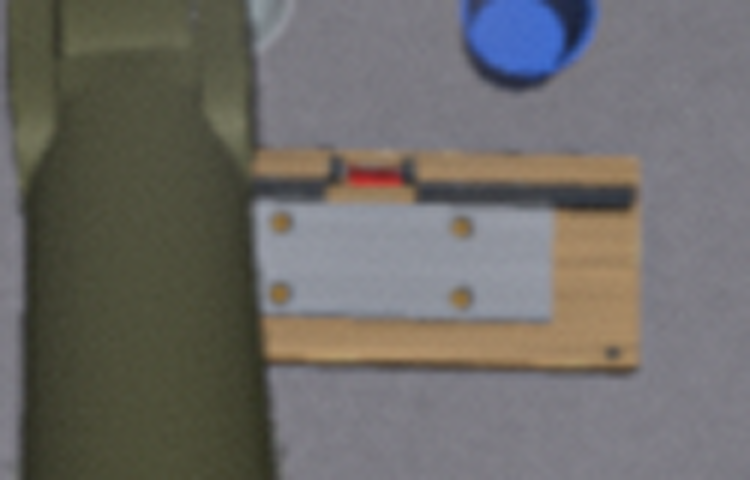

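The side view shows brass filling all four holes and the plate down flat, and the push force has fallen to about 0. So the plate is seated. I'll back off, lift, shut the fingers and go behind the keeper.

Request:
step_arm(increments=[0,0,-0.5,0,0,0,0,0,-0.6,0,0,0,-3,0,0,0,0,0,-4.5,0,0,0,0,0,-4.5,0,0,0,0,0,0,3,4,0,0,0,0,3,4,0,0,0,0,3.0,4.2,0,0,0,0,0,0,0,0,0], fingers=0, force=10)

```text
time: 15.42
position: [0.6483, -0.0463, 0.1537]
tool_rot: [1.243, 1.182, -1.247]
ft_force: [-0.3, 0.0, -0.4]
grip_width: 0.005
```

```bash
python3 w.py g; python3 - <<'E'
from h import *
plan([0.645,-0.039,0.066],-0.042)
ctrl.get_image('top');cp=ctrl.camera_params('top')
for c in ['top','side','wrist']:
  ctrl.get_image(c);cp=ctrl.camera_params(c)
  for q in ['keeper_tip','plate_mid','holder','fence']:
    for r in ctrl.spot_point(c,q)[:2]:
        w=world(cp,r['xyz']); print(c,q,round(r['score'],2),np.round(w,4))
E
```

```text
t 15.43 pos [ 0.6483 -0.0463  0.1537] tool axes x [ 0.    -0.004 -1.   ] y [ 0.999 -0.05   0.001] z [-0.05  -0.999  0.004] F [-0.34  0.04 -0.35] w 0.005
turn [-0.0077  0.0037 -0.0006]
shift cm BEFORE turn [ 11.914  -9.081 -14.746]  AFTER turn [ 11.974  -8.961 -14.771]
t 15.57 pos [ 0.6471 -0.0393  0.1536] tool axes x [-0.001  0.001 -1.   ] y [ 0.999 -0.042 -0.001] z [-0.042 -0.999 -0.001] F [0.1  1.12 0.51] w 0.002
turn [ 0.0004 -0.0011  0.0009]
shift cm BEFORE turn [ 8.756 -0.199 -0.01 ]  AFTER turn [ 8.756 -0.208 -0.02 ]
top plate_mid 0.86 [0.3848 0.3556 0.0031]
top plate_mid 0.64 [ 0.2388 -0.2584  0.0029]
side keeper_tip 0.62 [ 0.5956 -0.0387  0.0705]
side keeper_tip 0.16 [ 0.5649 -0.038   0.0356]
side plate_mid 0.92 [ 0.2368 -0.2515  0.0055]
side plate_mid 0.85 [ 0.562  -0.039   0.0336]
side holder 0.77 [ 0.5564 -0.0368 -0.0012]
side fence 0.58 [ 0.5882 -0.0415  0.0281]
wrist keeper_tip 0.89 [ 0.598  -0.0387  0.0757]
wrist plate_mid 0.94 [ 0.5576 -0.0387  0.036 ]
wrist fence 0.92 [ 0.5951 -0.0378  0.0284]
```

View pics/gt.png

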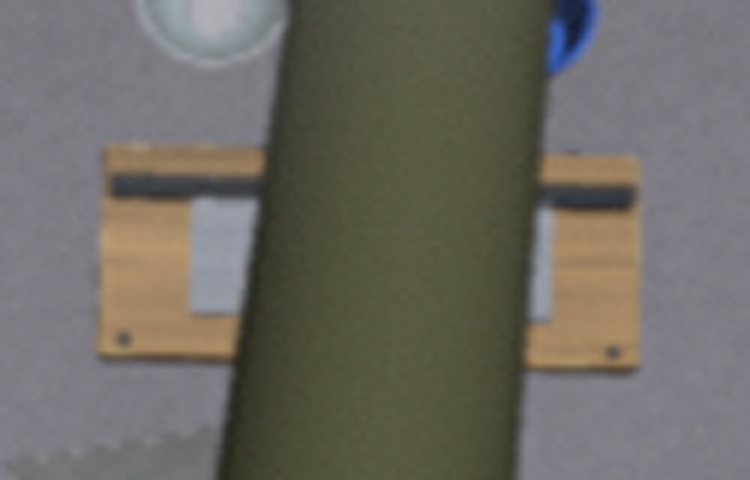

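View pics/gw.png

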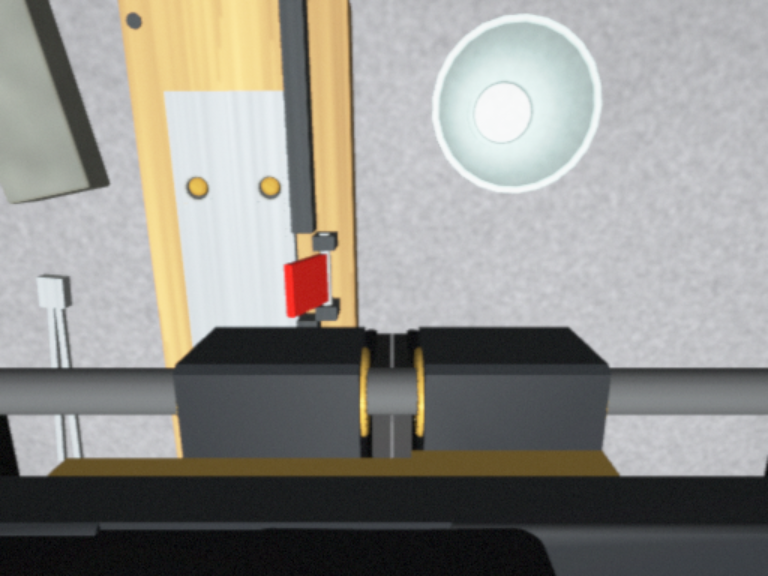

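View pics/gs.png

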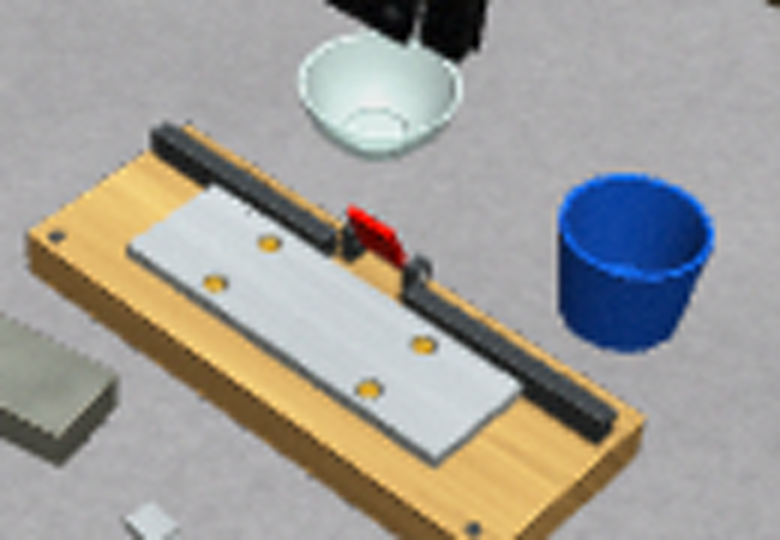

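Request:
step_arm(increments=[3,0,0,0,0,0,3,0,0,0,0,0,2.2,0,0,0,0,0,0.6,0,0,0,0,0,0,-1.0,0,0,0,0,0,-1.0,0,0,0,0,0,-0.4,0,0,0,0,0,-0.4,0,0,0,0,0,-0.4,0,0,0,0])

```text
time: 17.5
position: [0.6154, -0.0395, 0.0663]
tool_rot: [1.241, 1.188, -1.24]
ft_force: [-0.3, 0.6, -0.1]
grip_width: 0.007
```

Request:
step_arm(increments=[0,-0.3,0,0,0,0,0,-0.3,0,0,0,0,0,-0.3,0,0,0,0])

```text
time: 17.88
position: [0.6068, -0.0392, 0.0662]
tool_rot: [1.241, 1.188, -1.24]
ft_force: [1.2, -0.4, -0.0]
grip_width: 0.002
```

```bash
python3 w.py i
```

```text
t 17.88 pos [ 0.6068 -0.0392  0.0662] tool axes x [ 0.001 -0.    -1.   ] y [ 0.999 -0.043  0.001] z [-0.043 -0.999  0.   ] F [ 1.25 -0.37 -0.02] w 0.002
turn [-0.0009  0.     -0.0011]
shift cm BEFORE turn [  3.21   -4.798 -14.228]  AFTER turn [  3.216  -4.781 -14.233]
```

View pics/is.png

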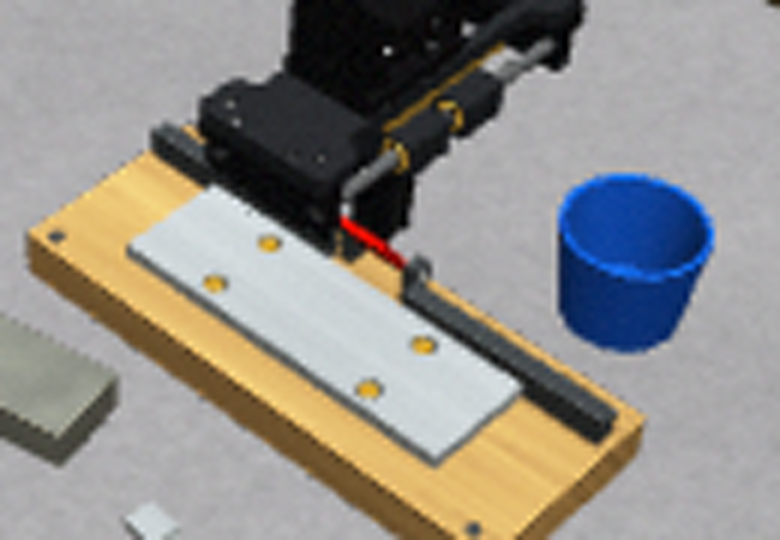

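Request:
step_arm(increments=[0.2,-0.2,0,0,0,0,0.2,-0.2,0,0,0,0,0.2,-0.2,0,0,0,0,0.2,-0.2,0,0,0,0,0.2,-0.2,0,0,0,0])

```text
time: 18.65
position: [0.5964, -0.0388, 0.0558]
tool_rot: [1.241, 1.188, -1.241]
ft_force: [0.7, -0.0, 0.3]
grip_width: 0.006
```

Request:
step_arm(increments=[0.2,-0.2,0,0,0,0,0.2,-0.2,0,0,0,0,0.2,-0.1,0,0,0,0,0.15,0,0,0,0,0])

```text
time: 19.15
position: [0.591, -0.0385, 0.0482]
tool_rot: [1.24, 1.189, -1.241]
ft_force: [-1.3, -0.6, 0.3]
grip_width: 0.002
```

Request:
step_arm(increments=[0.1,0,0,0,0,0,0.1,0,0,0,0,0])

```text
time: 19.4
position: [0.5911, -0.0385, 0.0463]
tool_rot: [1.24, 1.189, -1.241]
ft_force: [-1.3, 0.3, 1.4]
grip_width: 0.007
```

Request:
step_arm(increments=[0.08,0,0,0,0,0,0,0,0,0,0,0])

```text
time: 19.65
position: [0.5911, -0.0385, 0.0459]
tool_rot: [1.241, 1.189, -1.241]
ft_force: [-3.3, -0.2, 4.5]
grip_width: 0.005
```

Request:
step_arm(increments=[0.05,0,0,0,0,0,0,0,0,0,0,0])

```text
time: 19.9
position: [0.5911, -0.0385, 0.0459]
tool_rot: [1.241, 1.189, -1.241]
ft_force: [-4.5, 0.1, 8.6]
grip_width: 0.004
```

Request:
step_arm(increments=[-0.3,0,0,0,0,0,-2,0,0,0,0,0,-4,0,0,0,0,0,-5,0,0,0,0,0,0,0,-5,0,0,0,0,0,-6,0,0,0,0,0,-6,0,0,0,0,0,-3,0,0,0,0,0,0,0,0,0,0,0,0,0,0,0])

```text
time: 21.15
position: [0.6005, 0.1596, 0.1589]
tool_rot: [1.242, 1.186, -1.241]
ft_force: [0.0, -0.2, -0.8]
grip_width: 0.008
```

```bash
python3 w.py j; python3 - <<'E'
from h import *
for c in ['wrist','side','top']:
  ctrl.get_image(c);cp=ctrl.camera_params(c)
  for q in ['keeper_tip','plate_mid','cup','dish','tweezers','whetstone']:
    for r in ctrl.spot_point(c,q)[:2]:
        w=world(cp,r['xyz']); print(c,q,round(r['score'],2),np.round(w,4))
E
```

```text
t 21.15 pos [0.6005 0.1596 0.1589] tool axes x [ 0.001 -0.001 -1.   ] y [ 0.999 -0.044  0.001] z [-0.044 -0.999  0.001] F [ 0.   -0.22 -0.79] w 0.008
turn [-0.0024  0.0009 -0.0012]
shift cm BEFORE turn [12.495 -3.322  5.604]  AFTER turn [12.494 -3.32   5.607]
wrist tweezers 0.47 [0.4421 0.0852 0.0017]
wrist whetstone 0.66 [0.444  0.086  0.0024]
side keeper_tip 0.6 [ 0.5738 -0.037   0.0395]
side plate_mid 0.89 [ 0.5639 -0.0348  0.034 ]
side plate_mid 0.83 [ 0.2401 -0.2554  0.0082]
side cup 0.92 [ 6.960e-01 -1.248e-01  3.000e-04]
side dish 0.58 [0.7197 0.0463 0.0036]
side tweezers 0.46 [ 0.4189 -0.1109 -0.0007]
side whetstone 0.62 [ 0.4358  0.0863 -0.0018]
top keeper_tip 0.42 [ 0.5766 -0.0375  0.0417]
top plate_mid 0.95 [ 0.2393 -0.2569  0.0037]
top plate_mid 0.73 [ 0.5641 -0.0387  0.033 ]
top cup 0.66 [ 7.000e-01 -1.298e-01 -5.000e-04]
top cup 0.61 [ 0.55   -0.4121 -0.0038]
top dish 0.72 [ 7.244e-01  4.520e-02 -2.000e-04]
top tweezers 0.54 [ 0.4213 -0.1119  0.0026]
top whetstone 0.95 [ 0.4406  0.0893 -0.0022]
```

View pics/jw.png

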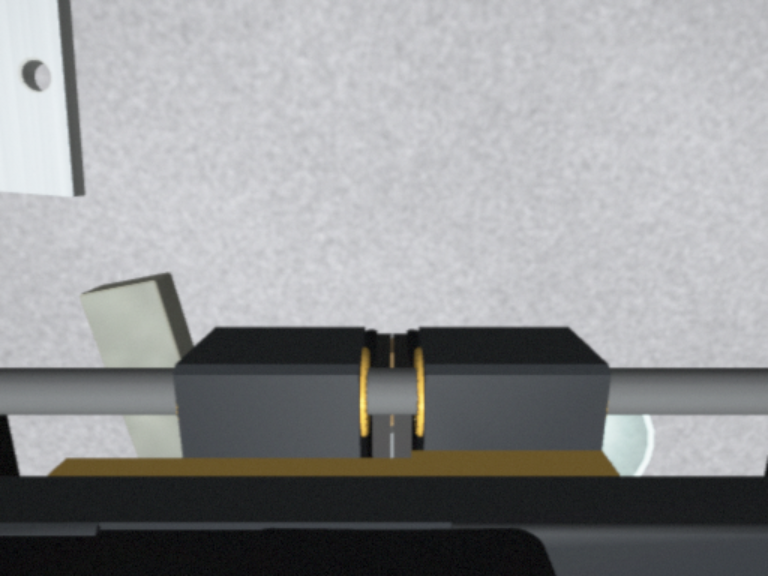

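View pics/js.png

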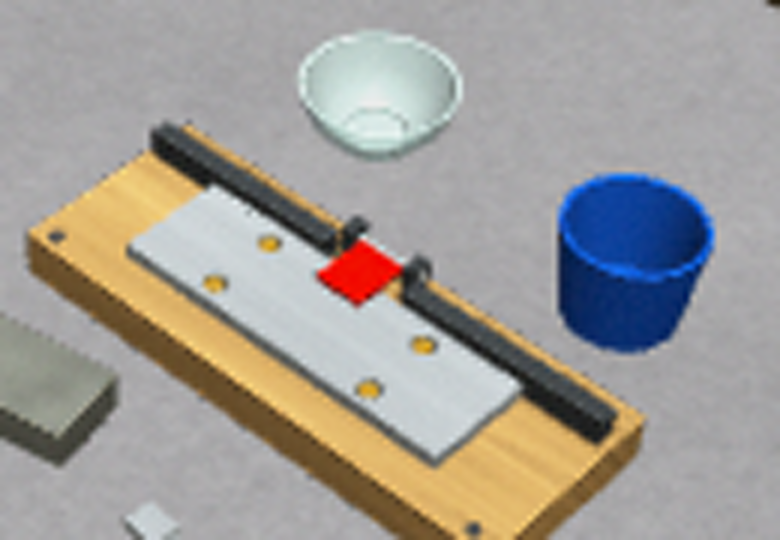

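View pics/jt.png

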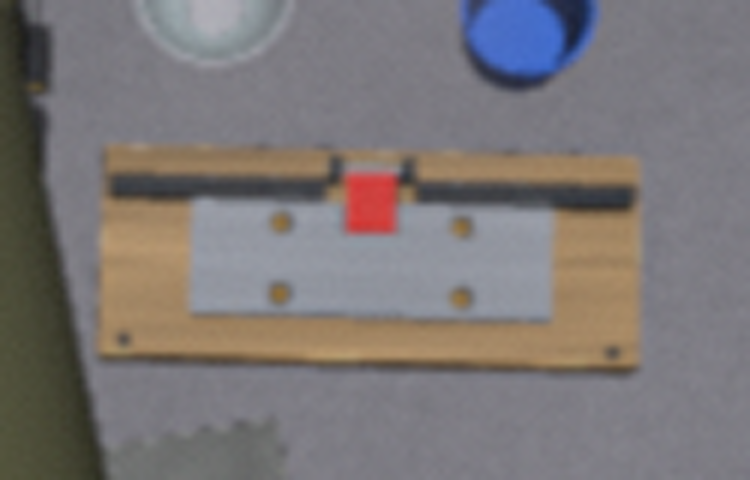

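The side view shows the red keeper flat over the plate's edge at (360,272) and brass in all four holes. The bystanders are where they were, and the arm is clear. I'll hand the job in.

```bash
python3 -c "
from bench import ctrl
print(ctrl.close_job())"
```

```text
the job is handed in; nothing more can be done
None
```

The plate is seated on the four studs and the red keeper is folded flat over its edge. I handed the job in at about 21.5 s of the 58 s allowed, with the arm clear of everything.

- **Pushing to the fence:** I pushed the smallest plate's near edge with the open fingers at 2–3 N. I stopped when the force rose to about 6 N at the fence.
- **Sliding along:** I slid it along the fence at 3–4 N until the push force fell to about zero. The pictures then showed brass in all four holes.
- **Folding the keeper:** I turned it down from behind and pressed it until it stopped. The fingertips were then at 45.9 mm, against 45.5 mm expected for a flat keeper, with at most about 9 N on it.

**Last checks:**
- The plate centre measured 33–34 mm high, against 34.5 mm when seated.
- The keeper tip measured about 40–42 mm high, which fits a flat keeper.
- The cup, dish and tweezers measured within about 10 mm of where they started, which is about the spread between cameras, and look unmoved in the pictures.
- The whetstone's first network reading was wrong (it landed on the holder), so I compared it by eye; it looks unmoved.
- I did not measure the file and jar again; the arm did not work near them.
- The final wrist picture did not show the holder, so these checks rest on the side and top cameras.

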